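# Bring an interlocked valve bank on line

### The arm

A 7-joint arm with a two-finger parallel gripper is mounted at the origin on a cart in front of the work surface, level with it; the furniture and walls round the work are solid. World frame = base frame: x ahead of the robot, y to its left, z up, the work surface at z = 0. Lengths are in m, angles in rad, forces in N, time in s.
With the tool pointing down it reaches from about 0.425 to 0.95 m from the base axis. Payload 16.7 kg.
Tool frame: the origin (TCP) lies midway between the tips of the shut fingers; the grasp point (between the pads) lies 19 mm behind it (env.tcp_to_grasp is the distance from the TCP to the grasp point, in m); y points along the fingers, z is the direction in which the jaws open and shut, and the axes are right-handed (so a half turn about y gives the same grasp; the last joint's range is limited). The gripper opens to 94 mm and grips with 3 to 60 N. Pads are 16 mm wide; open, the fingers measure 119 mm over their backs; the gripper's body (75 mm by 177 mm) begins 78 mm behind the grasp point.
Start: joints at [-1.284, 0.426, 0.074, 1.606, -0.034, 1.111, -0.067], TCP at [0.285, 0.612, 0.205] pointing down, gripper open.
Joint ranges: [-2.85, 2.85], [-0.5, 2.14], [-1.23, 1.37], [0.21, 2.46], [-1.02, 4.16], [0.16, 2.05], [-2.73, 2.73]. Speed limits (rad/s): [1.89, 1.89, 2.39, 2.39, 3.01, 3.01, 3.01].

### API

Orientations are given as a unit quaternion [w, x, y, z].
In Python, from bench import env, vision, nets gives the robot as it stands.
- The arm moves only by the tool step_arm, never from a script. Its arguments are lists of equal length, an entry for each row: "delta_pos": the shift along the tool's x, y, z in mm, a list of three; "turn": the turn, a rotation vector about the tool's x, y, z in rad, a list of three; "gripper": the closure, from 0 (fully open) to 1 (shut). In form: {"delta_pos": [[tx, ty, tz], ...], "turn": [[rx, ry, rz], ...], "gripper": [gripper, ...]}. A call has exactly 10 rows; each row is the pose to reach, as a shift and turn from the pose commanded when the call began, along the tool's axes at that moment; what a row does not reach only later rows make up. A row lasts 1/8 s, in which the tool goes at most 62.5 mm and 10.7 degrees, less where a joint would pass 70% of its speed; a pose out of reach is approached as far as the arm can. A call with a gripper value outside its range is refused whole. The fingers move at their own pace and stop on an object; "grip_force" is the grip in N (left out, the last holds). Time passes only in rows, so rows that repeat a pose let the fingers close, or fill a call up. It gives the time, the measured TCP pose, the force and the opening at its end, in the units of the state.
- env.get_state(): the state, without advancing time (a new reading comes with each control period).
- vision.read_camera(name): name is "side" or "top"; returns a dict with "frame" (400x640x3 uint8, red, green, blue), "depth" (400x640 float32, m along the optical axis (not along the pixel's ray), 0 where there is no reading), "intrinsics" (3x3 intrinsics, pixels), "T" (4x4, takes a point from camera to world coordinates). Camera axes: x right, y up, looking along -z (the intrinsics and any distortion apply to the point x, -y, -z); pixel columns grow to the right and rows downward; lengths in m; the calibration is good to about 2 mm. A picture is of the moment at which its call begins.
- env.job_done(): hands the job in, once; it reports no verdict.
Trained networks look in a picture, given as the dict that the camera call returned (one of the last four; its "shot" number tells which), for a name from the list of things; names that differ only in an ending like _2 or _b are one class to them, and where a whole thing is asked for, a point or a joint stands for the part that bears it (a point fixed in the world has none). Each returns a list of dicts, best first, with "score" (0 to 1); they miss things now and then, are a little off and sometimes report something else, mostly with a low value. They report only what shows in the picture. A call takes as long as a camera call.
- nets.search_frame(picture, target): "xyz" ([x, y, z] in m, in world coordinates, good to about 4 mm: the middle of the surface that is visible of it).
The state is a dict: "time": time; "joint_positions": joint angles; "joint_velocities": joint speeds; "tau": joint torques, N m; "tcp_pos": TCP position; "orientation": TCP orientation; "contact_force": force on the tool from outside, world axes, zero at the start; "moment": the same for the moment, N m; "width": finger opening in m.
Only numpy, scipy, OpenCV 4.12 (cv2) and the standard library are available. Lean on these libraries where they do the work, as an engineer would, in place of code of your own. Each camera call takes 0.05 s, during which the arm holds its last target. There are 200 camera calls.

### The job

Bring the valve bank on line: throw its three short levers, then the long main lever, fully over to the back. A hidden interlock frees the short levers only one after another, in an order you must find by gently feeling which lever gives; never force a blocked one, and leave the loose things lying round the bank where they are.

Things in the scene. Friction and masses are not known exactly. Their poses are not given: they have to be found in the camera images.
- bank: Fixed grey valve bank, 118 deep x 330 wide x 92 mm high on a 150 x 350 foot plate. Origin: centre of underside; +x from its front (robot's side) to its back, +y to its left end. Levers side by side at y = +112.5 mm (long main), +37.5, -37.5, -112.5 (three short, alike), pivoting about y at x = 0, z = 80. A lever leans 0.45 rad to the front at start, 0.45 rad to the back when fully over.
- lever_a (a joint): Angle of the short lever second from the left as the robot sees it: 0 leaning to the front (start), 0.9 fully over to the back (hard stop). Free, it needs 1 to 4 N at the grip and stays where left; blocked, it gives 0.04 to 0.1 rad of play, then only its stem springs (2 N per mm at the grip). One short lever is free at first; when it is fully over one other comes free, then the third; the order differs each time.
- grip_a (a point): Centre of the black T-grip (bar along y, 24 mm thick, 44 long) on the short lever second from the left as the robot sees it, 110 mm from the pivot, on a 10 mm steel stem; it moves with the lever (about 179 mm above the table at both ends of the throw, 190 mm in the middle).
- lever_b (a joint): Angle of the short lever third from the left: 0 leaning to the front (start), 0.9 fully over to the back (hard stop). Free, it needs 1 to 4 N at the grip and stays where left; blocked, it gives 0.04 to 0.1 rad of play, then only its stem springs (2 N per mm at the grip). One short lever is free at first; when it is fully over one other comes free, then the third; the order differs each time.
- grip_b (a point): Centre of the black T-grip (bar along y, 24 mm thick, 44 long) on the short lever third from the left, 110 mm from the pivot, on a 10 mm steel stem; it moves with the lever (about 179 mm above the table at both ends of the throw, 190 mm in the middle).
- lever_c (a joint): Angle of the short lever at the right-hand end: 0 leaning to the front (start), 0.9 fully over to the back (hard stop). Free, it needs 1 to 4 N at the grip and stays where left; blocked, it gives 0.04 to 0.1 rad of play, then only its stem springs (2 N per mm at the grip). One short lever is free at first; when it is fully over one other comes free, then the third; the order differs each time.
- grip_c (a point): Centre of the black T-grip (bar along y, 24 mm thick, 44 long) on the short lever at the right-hand end, 110 mm from the pivot, on a 10 mm steel stem; it moves with the lever (about 179 mm above the table at both ends of the throw, 190 mm in the middle).
- lever_main (a joint): Angle of the long main lever at the bank's left end: 0 leaning to the front (start), 0.9 fully over to the back (hard stop). Blocked (0.04 to 0.1 rad of play, then only its stem springs, 2 N per mm at the grip) until all three short levers are fully over; then it needs 1 to 4 N at the grip and stays where left.
- grip_main (a point): Centre of the black T-grip (bar along y, 28 mm thick, 54 long) on the main lever, 145 mm from the pivot, on a 12 mm steel stem; it moves with the lever (about 211 mm above the table at both ends of the throw, 225 mm in the middle).
- tape_measure: Bystander: pocket tape measure, 54 x 80 x 68 mm, loose on the table left of the bank. Origin: centre of its underside.
- line_reel: Bystander: small white reel, 46 x 46 x 33 mm, loose right of the bank. Origin: centre of its underside.
- carpenter_pencil: Bystander: red carpenter's pencil, 166 mm long, loose in front of the bank. Origin: centre of its underside.
- chalk: Bystander: stick of chalk about 75 mm long, loose in front of the bank. Origin: centre of its underside.

How it is judged:
By the outcome, as a careful person would: the job done as asked, in the order asked, and still so for the second after the job is handed in, with the robot touching nothing.
It also fails if it takes over 72 s, if anything falls off the work surface, if the arm or the gripper's body presses on something with over 40 N, if the wrist force passes 120 N, or if a joint passes its speed limit or range.

## Working session

There is one attempt and no reset: what is moved stays moved. The work goes in short steps, Python scripts to look and compute and a tool call to move; the robot and the scene stay as the last step left them, time stands still between calls to the robot, and variables do not carry over. Pictures are saved under pics/ and viewed, about 8 in all and at most 12, crops included, and the job is handed in when it is done.

Besides the shell and the picture viewer there is one more tool, called after "Call:" as name(argument=value, ...) on one line, values as JSON. step_arm: Moves the arm, as the interface text tells. Its arguments: {"type":"object","properties":{"delta_pos":{"type":"array","items":{"type":"array","items":{"type":"number"}}},"turn":{"type":"array","items":{"type":"array","items":{"type":"number"}}},"gripper":{"type":"array","items":{"type":"number"}},"grip_force":{"type":"number"}},"required":["delta_pos","turn","gripper"]}

```bash
mkdir -p pics; python3 - <<'E'
from bench import env, vision, nets
import cv2, numpy as np
s=env.get_state(); print({k:np.round(v,3).tolist() for k,v in s.items()}, env.tcp_to_grasp)
P={}
for n in("top","side"):
    p=vision.read_camera(n); P[n]=p
    cv2.imwrite(f"pics/{n}0.png",p["frame"][:,:,::-1])
    print(n,np.round(p["T"],3).tolist(),np.round(p["intrinsics"],1).tolist())
    for t in["bank","grip_a","grip_main","lever_a","lever_main"]+(["tape_measure","line_reel","carpenter_pencil","chalk"] if n=="top" else[]):
        print(n,t,[(np.round(r["xyz"],3).tolist(),round(r["score"],2)) for r in nets.search_frame(p,t)][:5])
np.savez("p0.npz",**{n+k:P[n][k] for n in P for k in("frame","depth","intrinsics","T")})
E
```

```text
{'time': 0.0, 'joint_positions': [-1.285, 0.427, 0.074, 1.607, -0.034, 1.111, -0.067], 'joint_velocities': [-0.001, -0.001, 0.001, 0.0, -0.002, -0.0, -0.001], 'tau': [-0.001, -93.583, 3.667, -45.421, -0.049, 0.02, 0.0], 'tcp_pos': [0.285, 0.611, 0.205], 'orientation': [-0.69, 0.691, -0.153, 0.153], 'contact_force': [-0.001, 0.338, -0.845], 'moment': [0.041, -0.026, 0.031], 'width': 0.094} 0.0188
top [[-0.003, 0.99, -0.141, 0.361], [-1.0, -0.005, -0.015, 0.009], [-0.015, 0.141, 0.99, 1.319], [0.0, 0.0, 0.0, 1.0]] [[473.0, 0.0, 321.3], [0.0, 473.0, 200.1], [0.0, 0.0, 1.0]]
top bank [([0.582, 0.007, 0.09], 0.94), ([0.564, 0.053, 0.187], 0.52), ([0.392, 0.338, 0.064], 0.52), ([0.573, 0.126, 0.225], 0.3)]
top grip_a [([0.564, 0.052, 0.185], 0.76), ([0.531, -0.095, 0.192], 0.52), ([0.542, -0.021, 0.192], 0.51)]
top grip_main [([0.571, 0.123, 0.221], 0.71), ([0.572, 0.126, 0.224], 0.27)]
top lever_a [([0.565, 0.048, 0.186], 0.61), ([0.548, -0.026, 0.185], 0.51), ([0.531, -0.098, 0.19], 0.47)]
top lever_main [([0.571, 0.125, 0.222], 0.73)]
top tape_measure [([0.391, 0.333, 0.06], 0.64), ([0.431, -0.33, 0.027], 0.33)]
top line_reel [([0.431, -0.335, 0.027], 0.66)]
top carpenter_pencil [([0.394, 0.118, 0.012], 0.73)]
top chalk [([0.565, 0.046, 0.184], 0.28)]
side [[-0.988, 0.1, -0.119, 0.329], [-0.155, -0.605, 0.781, 1.209], [0.006, 0.79, 0.613, 1.083], [0.0, 0.0, 0.0, 1.0]] [[516.8, 0.0, 321.6], [0.0, 516.8, 186.3], [0.0, 0.0, 1.0]]
side bank [([0.589, 0.079, 0.094], 0.94)]
side grip_a [([0.549, -0.006, 0.187], 0.46)]
side grip_main [([0.576, 0.132, 0.21], 0.85)]
side lever_a [([0.566, 0.05, 0.188], 0.48)]
side lever_main [([0.578, 0.129, 0.213], 0.64), ([0.548, -0.007, 0.187], 0.61)]
```

View pics/top0.png

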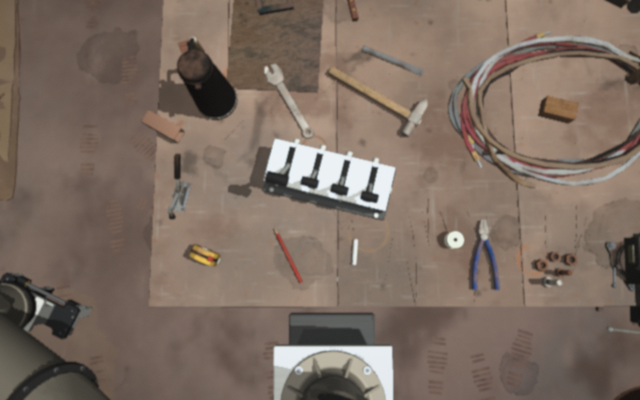

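View pics/side0.png

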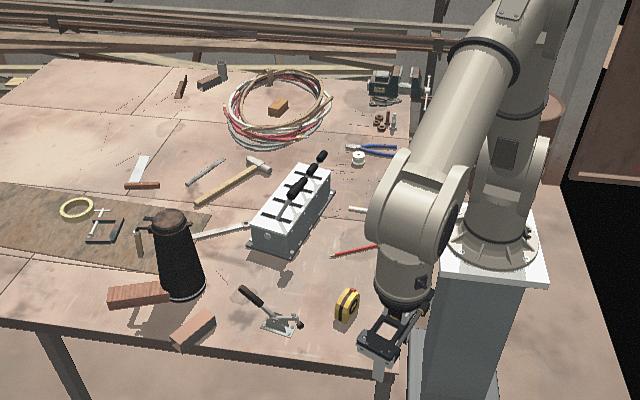

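The top view shows the bank at about (265–395, 138–217), its black grips at (279,178), (312,183), (341,188) and (371,196). The pencil and chalk lie in front of it. The "tape measure" is the yellow object at (204,255), and the reel is at (453,240). Next I fit the bank pose from depth.

```bash
cat > h.py <<'E'
import numpy as np, cv2
from scipy.spatial.transform import Rotation as R
def cloud(p):
    K,T,d=p["intrinsics"],p["T"],p["depth"]
    v,u=np.mgrid[:d.shape[0],:d.shape[1]]
    X=np.stack([(u-K[0,2])/K[0,0]*d,-(v-K[1,2])/K[1,1]*d,-d],-1)
    return X@T[:3,:3].T+T[:3,3], d>0
def rot(s): return R.from_quat(np.roll(s["orientation"],-1)).as_matrix()
E
python3 - <<'E'
from h import *
from bench import env
z=np.load("p0.npz")
for n in("top","side"):
    p={k:z[n+k] for k in("frame","depth","intrinsics","T")}
    W,ok=cloud(p)
    roi=ok&(abs(W[...,0]-.58)<.2)&(abs(W[...,1])<.25)
    top=roi&(abs(W[...,2]-.092)<.006)
    L,lab,st,c=cv2.connectedComponentsWithStats(top.astype(np.uint8)); k=1+np.argmax(st[1:,4])
    q=W[lab==k]; r=cv2.minAreaRect(q[:,:2].astype(np.float32)); print(n,"rect",np.round(r[0],4),np.round(r[1],4),r[2],"z",np.median(q[:,2]))
    dark=p["frame"].max(-1)<70
    g=roi&dark&(W[...,2]>.16)&(W[...,2]<.25)
    L,lab,st,c=cv2.connectedComponentsWithStats(g.astype(np.uint8))
    for k in range(1,L):
        if st[k,4]>25: q=W[lab==k]; print(n,st[k,4],np.round(q.mean(0),4),"zmax",np.round(np.percentile(q[:,2],95),3), c[k].round())
print(np.round(rot(env.get_state()),3))
E
```

```text
top rect [0.6049 0.0063] [0.3308 0.1192] 75.59037780761719 z 0.09213236591756091
top 226 [0.5683 0.1304 0.2217] zmax 0.227 [277. 179.]
top 113 [0.5666 0.054  0.1895] zmax 0.194 [309. 182.]
top 115 [ 0.5485 -0.0171  0.1894] zmax 0.194 [339. 189.]
top 113 [ 0.5303 -0.0889  0.1899] zmax 0.194 [369. 196.]
side rect [0.601  0.0056] [0.3381 0.1222] 75.70446014404297 z 0.09154414126703614
side 84 [ 0.5265 -0.0836  0.1847] zmax 0.192 [321. 156.]
side 93 [ 0.5446 -0.0101  0.185 ] zmax 0.193 [311. 169.]
side 216 [0.5645 0.1195 0.2114] zmax 0.225 [296. 188.]
[[ 0.907 -0.     0.422]
 [-0.422  0.     0.907]
 [-0.    -1.    -0.   ]]
```

Call:
step_arm(delta_pos=[[30,0,-26],[70,0,-60],[115,0,-99],[160,10,-138],[205,15,-177],[250,20,-215],[295,25,-254],[340,30,-293],[380,35,-327],[410,35,-353]], turn=[[0,-0.02,0],[0,-0.04,0],[0,-0.06,0],[0,-0.08,0],[0,-0.1,0],[0,-0.12,0],[0,-0.14,0],[0,-0.16,0],[0,-0.185,0],[0,-0.185,0]], gripper=[1,1,1,1,1,1,1,1,1,1], grip_force=20)

```text
time: 2.05
tcp_pos: [0.5081, 0.1164, 0.1704]
orientation: [-0.701, 0.702, -0.089, 0.089]
contact_force: [0.2, 0.8, -0.4]
width: 0.0005
```

```bash
cat >> h.py <<'E'
C=np.array([.605,.0063,0]); A=np.array([[.969,.249,0],[-.249,.969,0],[0,0,1]]) # columns bank x,y,z
def rep(s):
    Rm=rot(s); b=A.T@(s["tcp_pos"]-C)
    print("t",round(s["time"],2),"tcp bank mm",(b*1000).round(1),"F bank",(A.T@s["contact_force"]).round(1),"yaw err",round(float(np.arctan2(Rm[1,0],Rm[0,0])+.2516),3),"toolx",Rm[:,0].round(3),"w",round(s["width"],3))
    print("q",np.round(s["joint_positions"],2))
E
python3 -c "
from h import *;from bench import env;rep(env.get_state())"
```

```text
t 2.05 tcp bank mm [-121.3   82.6  170.4] F bank [-0.   0.8 -0.4] yaw err -0.0 toolx [ 0.968 -0.249  0.   ] w 0.001
q [-0.61  0.22  0.3   2.   -0.08  0.94  1.05]
```

Call:
step_arm(delta_pos=[[10,2,-20],[20,5,-40],[30,5,-45],[40,5,-45],[46,5,-45],[50,5,-45],[53,5,-45],[56,5,-45],[60,5,-45],[60,5,-45]], turn=[[0,0,0],[0,0,0],[0,0,0],[0,0,0],[0,0,0],[0,0,0],[0,0,0],[0,0,0],[0,0,0],[0,0,0]], gripper=[1,1,1,1,1,1,1,1,1,1])

```text
time: 3.3
tcp_pos: [0.5548, 0.0602, 0.1655]
orientation: [-0.702, 0.702, -0.088, 0.089]
contact_force: [-0.8, -0.2, 0.5]
width: 0.0007
```

```bash
python3 -c "
from h import *;from bench import env;rep(env.get_state())"
```

```text
t 3.3 tcp bank mm [-62.   39.7 165.5] F bank [-0.7 -0.3  0.5] yaw err 0.001 toolx [ 0.969 -0.248  0.   ] w 0.001
q [-0.5   0.29  0.33  1.93 -0.11  0.95  1.21]
```

Call:
step_arm(delta_pos=[[1,0,-1],[2,0,-1],[3,0,-2],[4,0,-2],[5,0,-2],[5,0,-2],[5,0,-2],[5,0,-2],[5,0,-2],[5,0,-2]], turn=[[0,0,0],[0,0,0],[0,0,0],[0,0,0],[0,0,0],[0,0,0],[0,0,0],[0,0,0],[0,0,0],[0,0,0]], gripper=[1,1,1,1,1,1,1,1,1,1])

```text
time: 4.55
tcp_pos: [0.5589, 0.0571, 0.1655]
orientation: [-0.702, 0.702, -0.088, 0.088]
contact_force: [-1.2, -0.3, 0.1]
width: 0.0003
```

Call:
step_arm(delta_pos=[[1,0,0],[2,0,0],[3,0,0],[4,0,0],[5,0,0],[5,0,0],[5,0,0],[5,0,0],[5,0,0],[5,0,0]], turn=[[0,0,0],[0,0,0],[0,0,0],[0,0,0],[0,0,0],[0,0,0],[0,0,0],[0,0,0],[0,0,0],[0,0,0]], gripper=[1,1,1,1,1,1,1,1,1,1])

```text
time: 5.8
tcp_pos: [0.5637, 0.0558, 0.1655]
orientation: [-0.702, 0.702, -0.088, 0.088]
contact_force: [-0.4, -0.0, -0.0]
width: 0.0002
```

```bash
python3 - <<'E'
from h import *;from bench import env,vision
rep(env.get_state())
p=vision.read_camera("side"); f=p["frame"][:,:,::-1]
cv2.imwrite("pics/s1.png",cv2.resize(f[90:280,200:440],(760,600),interpolation=cv2.INTER_CUBIC))
E
```

```text
t 5.8 tcp bank mm [-52.3  37.7 165.5] F bank [-0.4 -0.1 -0. ] yaw err 0.001 toolx [ 0.969 -0.248 -0.   ] w 0.0
q [-0.49  0.3   0.33  1.91 -0.12  0.95  1.22]
```

View pics/s1.png

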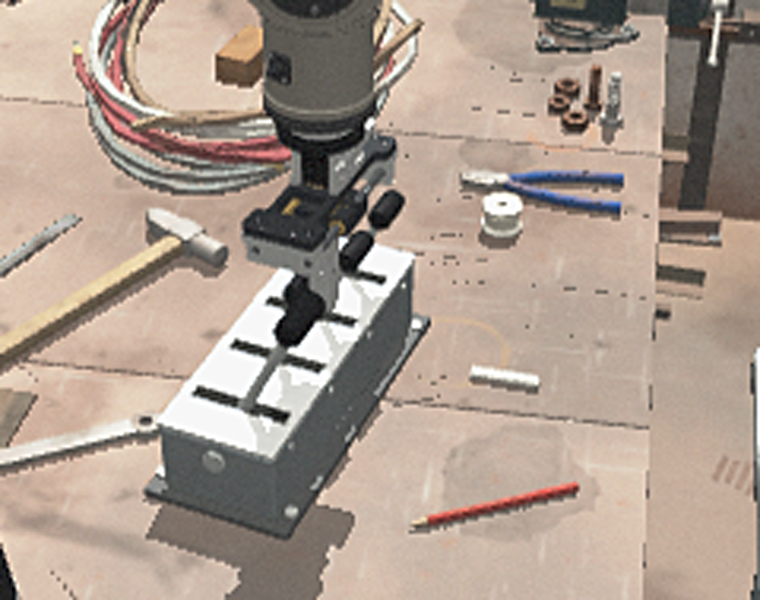

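The finger (325,280) sits just in front of grip a (about 300,285), and the force is small. I'll keep feeling in small steps.

Call:
step_arm(delta_pos=[[1,0,0],[1,0,0],[2,0,0],[2,0,0],[3,0,0],[3,0,0],[4,0,0],[4,0,0],[5,0,0],[5,0,0]], turn=[[0,0,0],[0,0,0],[0,0,0],[0,0,0],[0,0,0],[0,0,0],[0,0,0],[0,0,0],[0,0,0],[0,0,0]], gripper=[1,1,1,1,1,1,1,1,1,1])

```text
time: 7.1
tcp_pos: [0.5686, 0.0546, 0.1655]
orientation: [-0.702, 0.702, -0.088, 0.088]
contact_force: [-1.4, 0.8, 0.5]
width: 0.0005
```

Call:
step_arm(delta_pos=[[1,0,0],[2,0,0],[3,0,0],[4,0,0],[5,0,0],[6,0,0],[7,0,0],[8,0,0],[9,0,0],[10,0,0]], turn=[[0,0,0],[0,0,0],[0,0,0],[0,0,0],[0,0,0],[0,0,0],[0,0,0],[0,0,0],[0,0,0],[0,0,0]], gripper=[1,1,1,1,1,1,1,1,1,1])

```text
time: 8.35
tcp_pos: [0.5783, 0.0521, 0.1655]
orientation: [-0.702, 0.702, -0.088, 0.088]
contact_force: [-0.9, 0.2, 1.4]
width: 0.0005
```

```bash
cat >> h.py <<'E'
def grips(n="top"):
    from bench import vision
    p=vision.read_camera(n); W,ok=cloud(p); B=(W-C)@A*1000
    g=ok&(p["frame"].max(-1)<70)&(B[...,2]>160)&(B[...,2]<250)&(abs(B[...,0])<110)&(abs(B[...,1])<160)
    L,lab,st,c=cv2.connectedComponentsWithStats(g.astype(np.uint8))
    for k in range(1,L):
        if st[k,4]>15: print(n,st[k,4],"bank",B[lab==k].mean(0).round(),"px",c[k].round())
    return p
E
python3 -c "
from h import *;from bench import env;rep(env.get_state());grips('top');grips('side')"
```

```text
t 8.35 tcp bank mm [-37.2  37.8 165.5] F bank [-0.9 -0.1  1.4] yaw err 0.001 toolx [ 0.969 -0.248  0.   ] w 0.001
q [-0.47  0.32  0.33  1.88 -0.13  0.96  1.24]
top 39 bank [-71. 131. 221.] px [268. 179.]
top 16 bank [-51. -51. 189.] px [344. 191.]
top 112 bank [ -49. -111.  190.] px [369. 196.]
side 78 bank [ -54. -105.  185.] px [321. 156.]
side 90 bank [-54. -31. 185.] px [311. 169.]
side 60 bank [-21.  54. 193.] px [289. 180.]
side 167 bank [-70. 119. 218.] px [294. 190.]
```

Lever a is free: its grip moved to about x = -17 with roughly 1 N. I'll keep pushing it over.

Call:
step_arm(delta_pos=[[6,0,0],[12,0,0],[18,0,0],[24,0,0],[30,0,0],[36,0,0],[42,0,0],[48,0,0],[53,0,0],[56,0,0]], turn=[[0,0,0],[0,0,0],[0,0,0],[0,0,0],[0,0,0],[0,0,0],[0,0,0],[0,0,0],[0,0,0],[0,0,0]], gripper=[1,1,1,1,1,1,1,1,1,1])

```text
time: 9.7
tcp_pos: [0.6328, 0.0382, 0.1654]
orientation: [-0.702, 0.702, -0.089, 0.088]
contact_force: [-0.8, -0.1, -0.4]
width: 0.0
```

Call:
step_arm(delta_pos=[[1,0,0],[2,0,0],[3,0,0],[4,0,0],[5,0,0],[6,0,0],[7,0,0],[8,0,0],[8,0,0],[8,0,0]], turn=[[0,0,0],[0,0,0],[0,0,0],[0,0,0],[0,0,0],[0,0,0],[0,0,0],[0,0,0],[0,0,0],[0,0,0]], gripper=[1,1,1,1,1,1,1,1,1,1])

```text
time: 10.95
tcp_pos: [0.6401, 0.0363, 0.1654]
orientation: [-0.702, 0.702, -0.089, 0.088]
contact_force: [-1.0, 0.7, -0.6]
width: 0.0006
```

```bash
python3 -c "
from h import *;from bench import env;rep(env.get_state());grips('side')"
```

```text
t 10.95 tcp bank mm [ 26.6  37.8 165.4] F bank [-1.1  0.4 -0.6] yaw err 0.001 toolx [ 0.969 -0.248 -0.   ] w 0.001
q [-0.41  0.42  0.34  1.74 -0.16  1.01  1.3 ]
side 79 bank [ -54. -105.  185.] px [321. 156.]
side 89 bank [-54. -31. 185.] px [311. 169.]
side 62 bank [ 43.  51. 183.] px [269. 177.]
side 161 bank [-71. 119. 219.] px [294. 191.]
```

Call:
step_arm(delta_pos=[[1,0,0],[1,0,0],[2,0,0],[2,0,0],[3,0,0],[3,0,0],[4,0,0],[5,0,0],[5,0,0],[5,0,0]], turn=[[0,0,0],[0,0,0],[0,0,0],[0,0,0],[0,0,0],[0,0,0],[0,0,0],[0,0,0],[0,0,0],[0,0,0]], gripper=[1,1,1,1,1,1,1,1,1,1])

```text
time: 12.25
tcp_pos: [0.6432, 0.0355, 0.1644]
orientation: [-0.701, 0.702, -0.09, 0.087]
contact_force: [-9.5, 3.0, -4.5]
width: 0.0002
```

Call:
step_arm(delta_pos=[[-15,0,0],[-40,0,0],[-70,0,0],[-100,0,0],[-120,0,-10],[-122,0,-30],[-122,0,-55],[-115,0,-75],[-106,0,-75],[-102,0,-75]], turn=[[0,0,0],[0,0,0],[0,0,0],[0,0,0],[0,0,0],[0,0,0],[0,0,0],[0,0,0],[0,0,0],[0,0,0]], gripper=[1,1,1,1,1,1,1,1,1,1])

```text
time: 13.5
tcp_pos: [0.5286, -0.0124, 0.1656]
orientation: [0.702, -0.702, 0.088, -0.089]
contact_force: [-3.2, 0.5, 1.9]
width: 0.0003
```

```bash
python3 -c "
from h import *;from bench import env;rep(env.get_state());grips('side');grips('top')"
```

```text
t 13.5 tcp bank mm [-69.4 -37.2 165.6] F bank [-3.2 -0.3  1.9] yaw err 0.0 toolx [ 0.969 -0.249  0.001] w 0.0
q [-0.42  0.24  0.37  1.99 -0.11  0.93  1.33]
side 22 bank [ -60. -115.  185.] px [324. 155.]
side 66 bank [-52. -25. 185.] px [310. 170.]
side 102 bank [ 40.  43. 182.] px [272. 176.]
side 162 bank [-71. 119. 219.] px [294. 191.]
top 228 bank [-66. 111. 221.] px [277. 179.]
```

Call:
step_arm(delta_pos=[[1,0,0],[2,0,0],[3,0,0],[4,0,0],[5,0,0],[6,0,0],[7,0,0],[7,0,0],[7,0,0],[7,0,0]], turn=[[0,0,0],[0,0,0],[0,0,0],[0,0,0],[0,0,0],[0,0,0],[0,0,0],[0,0,0],[0,0,0],[0,0,0]], gripper=[1,1,1,1,1,1,1,1,1,1])

```text
time: 14.85
tcp_pos: [0.5345, -0.0141, 0.1654]
orientation: [-0.702, 0.702, -0.088, 0.088]
contact_force: [-1.1, -0.0, -0.4]
width: 0.0005
```

Call:
step_arm(delta_pos=[[1,0,0],[2,0,0],[3,0,0],[4,0,0],[5,0,0],[5,0,0],[5,0,0],[5,0,0],[5,0,0],[5,0,0]], turn=[[0,0,0],[0,0,0],[0,0,0],[0,0,0],[0,0,0],[0,0,0],[0,0,0],[0,0,0],[0,0,0],[0,0,0]], gripper=[1,1,1,1,1,1,1,1,1,1])

```text
time: 16.1
tcp_pos: [0.5393, -0.0153, 0.1655]
orientation: [-0.702, 0.702, -0.088, 0.088]
contact_force: [-0.2, 0.6, -0.4]
width: 0.0004
```

Call:
step_arm(delta_pos=[[1,0,0],[2,0,0],[3,0,0],[4,0,0],[4,0,0],[4,0,0],[4,0,0],[4,0,0],[4,0,0],[4,0,0]], turn=[[0,0,0],[0,0,0],[0,0,0],[0,0,0],[0,0,0],[0,0,0],[0,0,0],[0,0,0],[0,0,0],[0,0,0]], gripper=[1,1,1,1,1,1,1,1,1,1])

```text
time: 17.35
tcp_pos: [0.5431, -0.0163, 0.1655]
orientation: [-0.702, 0.702, -0.088, 0.088]
contact_force: [-1.1, 0.4, -0.2]
width: 0.0005
```

```bash
python3 -c "
from h import *;from bench import env;rep(env.get_state());grips('side')"
```

```text
t 17.35 tcp bank mm [-54.3 -37.3 165.5] F bank [-1.1  0.1 -0.2] yaw err 0.001 toolx [ 0.969 -0.248 -0.   ] w 0.0
q [-0.4   0.26  0.37  1.96 -0.12  0.94  1.35]
side 72 bank [ -55. -106.  186.] px [322. 156.]
side 60 bank [-37. -24. 191.] px [305. 168.]
side 101 bank [ 40.  43. 182.] px [271. 176.]
side 160 bank [-71. 119. 219.] px [294. 191.]
```

Call:
step_arm(delta_pos=[[1,0,0],[2,0,0],[3,0,0],[4,0,0],[5,0,0],[5,0,0],[5,0,0],[5,0,0],[5,0,0],[5,0,0]], turn=[[0,0,0],[0,0,0],[0,0,0],[0,0,0],[0,0,0],[0,0,0],[0,0,0],[0,0,0],[0,0,0],[0,0,0]], gripper=[1,1,1,1,1,1,1,1,1,1])

```text
time: 18.65
tcp_pos: [0.548, -0.0175, 0.1655]
orientation: [-0.702, 0.702, -0.088, 0.088]
contact_force: [-1.1, -0.4, -0.1]
width: 0.0001
```

Lever b is free too, so I'll push it over.

Call:
step_arm(delta_pos=[[7,0,0],[14,0,0],[21,0,0],[28,0,0],[35,0,0],[42,0,0],[49,0,0],[56,0,0],[63,0,0],[70,0,0]], turn=[[0,0,0],[0,0,0],[0,0,0],[0,0,0],[0,0,0],[0,0,0],[0,0,0],[0,0,0],[0,0,0],[0,0,0]], gripper=[1,1,1,1,1,1,1,1,1,1])

```text
time: 19.9
tcp_pos: [0.6163, -0.035, 0.1654]
orientation: [-0.702, 0.702, -0.088, 0.088]
contact_force: [-1.0, -0.7, -0.6]
width: 0.0002
```

Call:
step_arm(delta_pos=[[1,0,0],[2,0,0],[3,0,0],[4,0,0],[5,0,0],[6,0,0],[7,0,0],[8,0,0],[9,0,0],[9,0,0]], turn=[[0,0,0],[0,0,0],[0,0,0],[0,0,0],[0,0,0],[0,0,0],[0,0,0],[0,0,0],[0,0,0],[0,0,0]], gripper=[1,1,1,1,1,1,1,1,1,1])

```text
time: 21.15
tcp_pos: [0.6235, -0.0369, 0.1648]
orientation: [-0.702, 0.702, -0.089, 0.088]
contact_force: [-6.6, 1.4, -3.0]
width: 0.0005
```

```bash
python3 -c "
from h import *;from bench import env;rep(env.get_state());grips('side')"
```

```text
t 21.15 tcp bank mm [ 28.7 -37.2 164.8] F bank [-6.8 -0.3 -3. ] yaw err 0.001 toolx [ 0.969 -0.248 -0.002] w 0.001
q [-0.33  0.4   0.37  1.78 -0.17  1.    1.43]
side 82 bank [ -54. -106.  185.] px [321. 156.]
side 62 bank [ 45. -26. 180.] px [281. 164.]
side 112 bank [ 41.  42. 183.] px [271. 176.]
side 167 bank [-71. 120. 218.] px [294. 191.]
```

Call:
step_arm(delta_pos=[[2,0,0],[2,0,0],[-25,0,0],[-60,0,0],[-95,0,0],[-120,0,-15],[-122,0,-45],[-120,0,-75],[-110,0,-75],[-102,0,-75]], turn=[[0,0,0],[0,0,0],[0,0,0],[0,0,0],[0,0,0],[0,0,0],[0,0,0],[0,0,0],[0,0,0],[0,0,0]], gripper=[1,1,1,1,1,1,1,1,1,1])

```text
time: 22.45
tcp_pos: [0.5083, -0.0842, 0.1657]
orientation: [0.702, -0.701, 0.088, -0.089]
contact_force: [0.5, 0.5, 1.0]
width: 0.0004
```

Call:
step_arm(delta_pos=[[1,0,0],[2,0,0],[3,0,0],[4,0,0],[5,0,0],[6,0,0],[7,0,0],[8,0,0],[8,0,0],[8,0,0]], turn=[[0,0,0],[0,0,0],[0,0,0],[0,0,0],[0,0,0],[0,0,0],[0,0,0],[0,0,0],[0,0,0],[0,0,0]], gripper=[1,1,1,1,1,1,1,1,1,1])

```text
time: 23.7
tcp_pos: [0.5149, -0.0865, 0.1655]
orientation: [-0.702, 0.702, -0.088, 0.088]
contact_force: [-1.3, 1.0, 1.3]
width: 0.0002
```

```bash
python3 -c "
from h import *;from bench import env;rep(env.get_state());grips('side')"
```

```text
t 23.7 tcp bank mm [ -64.2 -112.3  165.5] F bank [-1.6  0.6  1.3] yaw err 0.001 toolx [ 0.969 -0.248  0.   ] w 0.0
q [-0.32  0.23  0.42  2.01 -0.12  0.93  1.48]
side 56 bank [ -47. -100.  188.] px [319. 156.]
side 93 bank [ 40. -32. 182.] px [283. 163.]
side 102 bank [ 40.  43. 182.] px [272. 176.]
side 161 bank [-70. 119. 218.] px [294. 191.]
```

Call:
step_arm(delta_pos=[[1,0,0],[2,0,0],[3,0,0],[4,0,0],[5,0,0],[5,0,0],[5,0,0],[5,0,0],[5,0,0],[5,0,0]], turn=[[0,0,0],[0,0,0],[0,0,0],[0,0,0],[0,0,0],[0,0,0],[0,0,0],[0,0,0],[0,0,0],[0,0,0]], gripper=[1,1,1,1,1,1,1,1,1,1])

```text
time: 25.0
tcp_pos: [0.5197, -0.0877, 0.1655]
orientation: [-0.702, 0.702, -0.088, 0.088]
contact_force: [-1.0, 0.0, -0.8]
width: 0.0002
```

Call:
step_arm(delta_pos=[[1,0,0],[2,0,0],[3,0,0],[4,0,0],[4,0,0],[4,0,0],[4,0,0],[4,0,0],[4,0,0],[4,0,0]], turn=[[0,0,0],[0,0,0],[0,0,0],[0,0,0],[0,0,0],[0,0,0],[0,0,0],[0,0,0],[0,0,0],[0,0,0]], gripper=[1,1,1,1,1,1,1,1,1,1])

```text
time: 26.25
tcp_pos: [0.5236, -0.0887, 0.1655]
orientation: [-0.702, 0.702, -0.088, 0.088]
contact_force: [-1.6, 0.7, 0.4]
width: 0.0004
```

Call:
step_arm(delta_pos=[[1,0,0],[2,0,0],[3,0,0],[4,0,0],[5,0,0],[5,0,0],[5,0,0],[5,0,0],[5,0,0],[5,0,0]], turn=[[0,0,0],[0,0,0],[0,0,0],[0,0,0],[0,0,0],[0,0,0],[0,0,0],[0,0,0],[0,0,0],[0,0,0]], gripper=[1,1,1,1,1,1,1,1,1,1])

```text
time: 27.5
tcp_pos: [0.5284, -0.0899, 0.1654]
orientation: [-0.702, 0.702, -0.089, 0.088]
contact_force: [0.0, 0.4, -0.6]
width: 0.0005
```

```bash
python3 -c "
from h import *;from bench import env;rep(env.get_state());grips('side')"
```

```text
t 27.5 tcp bank mm [ -50.3 -112.3  165.4] F bank [-0.1  0.4 -0.6] yaw err 0.001 toolx [ 0.969 -0.248 -0.   ] w 0.0
q [-0.31  0.25  0.42  1.98 -0.13  0.93  1.5 ]
side 63 bank [ -33. -100.  192.] px [314. 154.]
side 88 bank [ 40. -32. 182.] px [283. 162.]
side 101 bank [ 40.  42. 182.] px [272. 176.]
side 161 bank [-71. 120. 219.] px [294. 191.]
```

Lever c is free: it has moved about 19 mm with almost no force. I'll push it over.

Call:
step_arm(delta_pos=[[7,0,0],[14,0,0],[21,0,0],[28,0,0],[35,0,0],[42,0,0],[49,0,0],[56,0,0],[63,0,0],[71,0,0]], turn=[[0,0,0],[0,0,0],[0,0,0],[0,0,0],[0,0,0],[0,0,0],[0,0,0],[0,0,0],[0,0,0],[0,0,0]], gripper=[1,1,1,1,1,1,1,1,1,1])

```text
time: 28.8
tcp_pos: [0.5977, -0.1076, 0.1655]
orientation: [-0.702, 0.702, -0.088, 0.088]
contact_force: [-0.4, 0.8, 0.4]
width: 0.0004
```

Call:
step_arm(delta_pos=[[1,0,0],[2,0,0],[3,0,0],[4,0,0],[5,0,0],[6,0,0],[7,0,0],[8,0,0],[9,0,0],[9,0,0]], turn=[[0,0,0],[0,0,0],[0,0,0],[0,0,0],[0,0,0],[0,0,0],[0,0,0],[0,0,0],[0,0,0],[0,0,0]], gripper=[1,1,1,1,1,1,1,1,1,1])

```text
time: 30.05
tcp_pos: [0.6049, -0.1096, 0.1648]
orientation: [0.702, -0.702, 0.089, -0.088]
contact_force: [-6.5, 1.7, -3.3]
width: 0.0006
```

```bash
python3 -c "
from h import *;from bench import env;rep(env.get_state());grips('side')"
```

```text
t 30.05 tcp bank mm [  28.7 -112.3  164.8] F bank [-6.7  0.  -3.3] yaw err 0.001 toolx [ 0.969 -0.248 -0.002] w 0.001
q [-0.25  0.39  0.42  1.8  -0.19  0.99  1.56]
side 61 bank [  44. -101.  181.] px [292. 151.]
side 103 bank [ 40. -32. 183.] px [283. 162.]
side 112 bank [ 41.  42. 183.] px [272. 176.]
side 170 bank [-71. 119. 218.] px [294. 191.]
```

Call:
step_arm(delta_pos=[[2,0,0],[2,0,0],[-30,0,0],[-75,0,0],[-120,-5,0],[-150,-15,20],[-155,-25,55],[-155,-30,100],[-155,-30,145],[-155,-30,190]], turn=[[0,0,0],[0,0,0],[0,0,0],[0,0,0],[0,0,0],[0,0,0],[0,0,0],[0,0,0],[0,0,0],[0,0,0]], gripper=[1,1,1,1,1,1,1,1,1,1])

```text
time: 31.35
tcp_pos: [0.5038, 0.1143, 0.1961]
orientation: [0.702, -0.701, 0.088, -0.089]
contact_force: [-0.2, -1.1, 0.9]
width: 0.0004
```

Call:
step_arm(delta_pos=[[0,0,15],[0,0,30],[5,0,35],[15,0,35],[25,0,35],[32,0,35],[36,0,35],[38,0,35],[38,0,35],[38,0,35]], turn=[[0,0,0],[0,0,0],[0,0,0],[0,0,0],[0,0,0],[0,0,0],[0,0,0],[0,0,0],[0,0,0],[0,0,0]], gripper=[1,1,1,1,1,1,1,1,1,1])

```text
time: 32.6
tcp_pos: [0.5482, 0.1373, 0.1955]
orientation: [-0.702, 0.702, -0.088, 0.088]
contact_force: [-1.1, 0.1, -0.0]
width: 0.0009
```

```bash
python3 -c "
from h import *;from bench import env;rep(env.get_state());grips('side')"
```

```text
t 32.6 tcp bank mm [-87.6 112.8 195.5] F bank [-1.1 -0.2 -0. ] yaw err 0.001 toolx [ 0.969 -0.248 -0.   ] w 0.001
q [-0.6   0.26  0.28  1.88 -0.09  1.01  1.04]
side 16 bank [ 50. -93. 183.] px [289. 151.]
side 53 bank [ 43. -34. 187.] px [283. 161.]
side 81 bank [ 41.  47. 182.] px [271. 177.]
side 97 bank [-69. 131. 218.] px [292. 193.]
```

Call:
step_arm(delta_pos=[[1,0,0],[2,0,0],[3,0,0],[4,0,0],[5,0,0],[6,0,0],[7,0,0],[8,0,0],[9,0,0],[9,0,0]], turn=[[0,0,0],[0,0,0],[0,0,0],[0,0,0],[0,0,0],[0,0,0],[0,0,0],[0,0,0],[0,0,0],[0,0,0]], gripper=[1,1,1,1,1,1,1,1,1,1])

```text
time: 33.9
tcp_pos: [0.5572, 0.1349, 0.1955]
orientation: [-0.702, 0.702, -0.088, 0.089]
contact_force: [-1.3, 1.4, 0.7]
width: 0.0007
```

Call:
step_arm(delta_pos=[[1,0,0],[2,0,0],[3,0,0],[4,0,0],[5,0,0],[6,0,0],[6,0,0],[6,0,0],[6,0,0],[6,0,0]], turn=[[0,0,0],[0,0,0],[0,0,0],[0,0,0],[0,0,0],[0,0,0],[0,0,0],[0,0,0],[0,0,0],[0,0,0]], gripper=[1,1,1,1,1,1,1,1,1,1])

```text
time: 35.15
tcp_pos: [0.563, 0.1334, 0.1954]
orientation: [-0.702, 0.702, -0.088, 0.088]
contact_force: [-0.6, 0.2, 0.5]
width: 0.0004
```

Call:
step_arm(delta_pos=[[1,0,0],[2,0,0],[3,0,0],[4,0,0],[5,0,0],[6,0,0],[6,0,0],[6,0,0],[6,0,0],[6,0,0]], turn=[[0,0,0],[0,0,0],[0,0,0],[0,0,0],[0,0,0],[0,0,0],[0,0,0],[0,0,0],[0,0,0],[0,0,0]], gripper=[1,1,1,1,1,1,1,1,1,1])

```text
time: 36.4
tcp_pos: [0.5688, 0.132, 0.1954]
orientation: [-0.702, 0.702, -0.088, 0.088]
contact_force: [-1.4, 0.1, -0.6]
width: 0.0004
```

```bash
python3 -c "
from h import *;from bench import env;rep(env.get_state());grips('side')"
```

```text
t 36.4 tcp bank mm [-66.4 112.8 195.4] F bank [-1.4 -0.2 -0.6] yaw err 0.001 toolx [ 0.969 -0.248 -0.   ] w 0.0
q [-0.57  0.29  0.29  1.84 -0.1   1.02  1.07]
side 19 bank [ 48.  57. 180.] px [267. 178.]
side 88 bank [-48. 134. 224.] px [284. 190.]
```

The main lever is free, having moved 21 mm at about 1 N.

Call:
step_arm(delta_pos=[[8,0,0],[18,0,0],[28,0,0],[38,0,0],[48,0,0],[58,0,0],[68,0,0],[78,0,0],[88,0,0],[96,0,0]], turn=[[0,0,0],[0,0,0],[0,0,0],[0,0,0],[0,0,0],[0,0,0],[0,0,0],[0,0,0],[0,0,0],[0,0,0]], gripper=[1,1,1,1,1,1,1,1,1,1])

```text
time: 37.7
tcp_pos: [0.6624, 0.1079, 0.1954]
orientation: [-0.701, 0.702, -0.089, 0.088]
contact_force: [-0.0, -0.1, 0.5]
width: 0.0005
```

Call:
step_arm(delta_pos=[[1,0,0],[2,0,0],[3,0,0],[4,0,0],[5,0,0],[6,0,0],[7,0,0],[8,0,0],[9,0,0],[9,0,0]], turn=[[0,0,0],[0,0,0],[0,0,0],[0,0,0],[0,0,0],[0,0,0],[0,0,0],[0,0,0],[0,0,0],[0,0,0]], gripper=[1,1,1,1,1,1,1,1,1,1])

```text
time: 38.95
tcp_pos: [0.6706, 0.1059, 0.1955]
orientation: [-0.702, 0.702, -0.088, 0.089]
contact_force: [-0.4, -0.4, -0.5]
width: 0.0005
```

```bash
python3 -c "
from h import *;from bench import env;rep(env.get_state());grips('side')"
```

```text
t 38.95 tcp bank mm [ 38.8 112.8 195.5] F bank [-0.2 -0.5 -0.5] yaw err 0.001 toolx [ 0.969 -0.248  0.   ] w 0.001
q [-0.47  0.45  0.3   1.62 -0.15  1.09  1.19]
side 87 bank [  41. -106.  182.] px [294. 150.]
side 91 bank [ 40. -32. 182.] px [283. 163.]
side 98 bank [ 40.  42. 183.] px [272. 176.]
side 107 bank [ 56. 129. 214.] px [251. 182.]
```

Call:
step_arm(delta_pos=[[1,0,0],[2,0,0],[3,0,0],[4,0,0],[5,0,0],[6,0,0],[6,0,0],[6,0,0],[6,0,0],[6,0,0]], turn=[[0,0,0],[0,0,0],[0,0,0],[0,0,0],[0,0,0],[0,0,0],[0,0,0],[0,0,0],[0,0,0],[0,0,0]], gripper=[1,1,1,1,1,1,1,1,1,1])

```text
time: 40.25
tcp_pos: [0.6745, 0.105, 0.1943]
orientation: [-0.701, 0.702, -0.09, 0.087]
contact_force: [-10.5, 3.6, -3.3]
width: 0.0004
```

It is at the hard stop with 11 N, so I'll retreat clear and check.

Call:
step_arm(delta_pos=[[1,0,0],[-20,0,0],[-60,0,0],[-110,0,0],[-150,0,20],[-180,-10,60],[-200,-20,110],[-220,-30,160],[-240,-40,210],[-250,-40,250]], turn=[[0,0,0],[0,0,0],[0,0,0],[0,0,0],[0,0,0],[0,0,0],[0,0,0],[0,0,0],[0,0,0],[0,0,0]], gripper=[1,1,1,1,1,1,1,1,1,1])

```text
time: 41.5
tcp_pos: [0.496, 0.4116, 0.2367]
orientation: [0.702, -0.701, 0.087, -0.088]
contact_force: [0.4, -0.9, 0.1]
width: 0.0006
```

```bash
python3 - <<'E'
from h import *;from bench import env,nets
rep(env.get_state());grips('side');p=grips('top')
z=np.load("p0.npz")
for t in("tape_measure","line_reel","carpenter_pencil"): print(t,[(np.round(r["xyz"],3),round(r["score"],2)) for r in nets.search_frame(p,t)][:1])
cv2.imwrite("pics/top2.png",p["frame"][:,:,::-1])
E
```

```text
t 41.5 tcp bank mm [-206.6  365.6  236.7] F bank [ 0.6 -0.8  0.1] yaw err 0.002 toolx [ 0.969 -0.247  0.001] w 0.001
q [-0.93  0.35  0.17  1.65 -0.07  1.14  0.59]
side 91 bank [ 41.  44. 183.] px [271. 176.]
side 175 bank [ 55. 118. 215.] px [254. 180.]
top 226 bank [ 60. 112. 221.] px [290. 129.]
top 127 bank [ 46.  37. 189.] px [319. 145.]
top 130 bank [ 46. -37. 188.] px [348. 152.]
top 128 bank [  46. -111.  189.] px [378. 159.]
tape_measure [(array([0.391, 0.118, 0.011]), 0.57)]
line_reel [(array([ 0.428, -0.331,  0.029]), 0.76)]
carpenter_pencil []
```

View pics/top2.png

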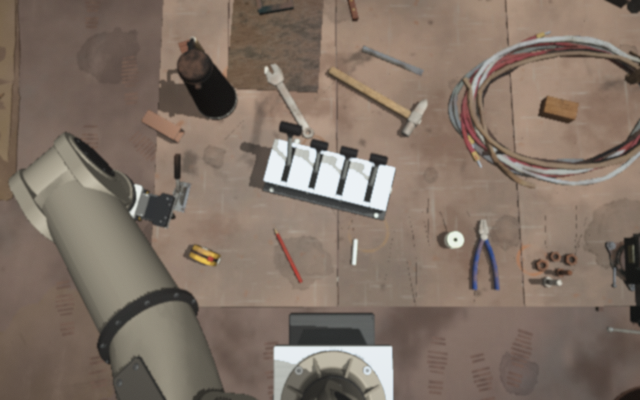

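All four levers lean back: the grips are at (290,129), (319,145), (348,152) and (378,159). The tape measure, pencil, chalk and reel are at the same pixels as before. The throw seen from the top camera is 95 mm for lever a, against 95.7 mm for a full throw, and about 126 mm for the main lever, matching its 126 mm. Handing in.

```bash
python3 -c "
from bench import env;print(env.job_done());print(env.get_state()['time'])"
```

```text
the job is handed in; nothing more can be done
None
the job is handed in; nothing more can be done
```

All four levers are fully over to the back. I handed the job in at about 42 s of the 72 s allowed, with the arm well clear of the bank.

- **Order found:** the levers came free in the order a, b, c, then main. Each moved past its play at about 1 N, so I never pushed on a blocked one. I pressed each gently onto its hard stop, with 7–11 N measured.
- **Lever positions:** from the top camera, the three short grips sit at about +46 mm and the main grip at +60 mm, measured from the pivot line. Lever a travelled about 95 mm of a possible 95.7 mm, and main about 126 mm of 126 mm. Levers a and b read the same on the side camera each time they were in clear view, so they had not moved back.
- **Loose things:** the tape measure, pencil, chalk and reel are at the same pixels as at the start.
- **Disagreements:** in the last picture the network labelled the pencil as the tape measure and missed the pencil itself. It also never found the chalk reliably. I checked those by eye in the picture instead. The side camera's grip readings run about 6–7 mm towards the robot, which fits its oblique view.

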